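# Gauge a worn clamp-bar groove and route the bar

### The arm

A 6-joint arm with a two-finger parallel gripper is mounted at the origin on the work surface. World frame = base frame: x ahead of the robot, y to its left, z up, the work surface at z = 0. Lengths are in mm, angles in rad, forces in N, time in s.
With the tool pointing down it reaches from about 350 to 875 mm from the base axis. Payload 4.2 kg.
Tool frame: the origin (TCP) lies at the very end of the fingers, on their centre line; the grasp point (between the pads) lies 19 mm behind it; z points along the fingers, y is the line along which they close (so a half turn about z gives the same grasp; the last joint's range is limited). The gripper opens to 85 mm and grips with 20 to 120 N. Pads are 22 mm wide; open, the fingers measure 114 mm over their backs; the gripper's body (76 mm by 85 mm) begins 54 mm behind the grasp point. The pads swing forward as they close: fully open they stand 13 mm farther back than shut.
Start: joints at [1.386, 0.385, 0.008, 0, -1.194, -0.259], TCP at [268.325, 564.447, 231.312] pointing down, gripper open.
Joint ranges: [-3.14, 3.14], [-1.21, 2.06], [-1.07, 1.41], [-3.16, 2.05], [-2.99, -0.16], [-3.1, 3.1]. Speed limits (rad/s): [2.79, 2.79, 3.14, 3.14, 3.14, 3.14].

### API

Orientations are given as a unit quaternion [x, y, z, w].
In Python, from bench import read_state, get_image, camera_model, job_done gives the robot as it stands.
- The arm moves only by the shell command python3 -m handwheel 'ROWS'. ROWS is JSON, a list of rows, each a list of 7 numbers: the shift along the tool's x, y, z in m, then the turn, a rotation vector about the tool's x, y, z in rad, then the gripper's target within -1 to 1 (fully open at 1, half-way at 0, shut at -1). In form: [[dx, dy, dz, wx, wy, wz, jaw], ...]. A call has 1 to 10 rows; each row is the pose to reach, as a shift and turn from the pose commanded when the call began, along the tool's axes at that moment; what a row does not reach only later rows make up. A row lasts 1/8 s, in which the tool goes at most 62.5 mm and 10.7 degrees, less where a joint would pass 70% of its speed; a pose out of reach is approached as far as the arm can. A call with a gripper value outside its range is refused whole. The fingers move at their own pace and stop on an object; the grip force is fixed at half the most. Time passes only in rows, so rows that repeat a pose let the fingers close. It gives the time, the measured TCP pose, the force, the opening and the grip force at its end, in the units of the state.
- read_state(): the state, without advancing time (a new reading comes with each control period).
- get_image(name): name is "side" or "top"; returns (picture, depth): 480x640x3 uint8, blue, green, red; 480x640 float32, mm along the optical axis (not along the pixel's ray), 0 where there is no reading.
- camera_model(name): a dict with "K" (3x3 intrinsics, pixels), "dist" ([k1, k2, p1, p2, k3] as OpenCV has them; the pictures are not rectified), "rvec" (rotation vector, rad) and "tvec" (3), from world to camera coordinates, as OpenCV has them. Camera axes: x right, y down, z forward; pixel columns grow to the right and rows downward; lengths in mm; the calibration is good to about 2 mm. A picture is of the moment at which its call begins. camera_model takes no time and is no camera call.
- job_done(): hands the job in; it is judged then, once.
The state is a dict: "clock": time; "joints": joint angles; "joint_vel": joint speeds; "joint_efforts": joint torques, N m; "position": TCP position; "ee_rot": TCP orientation; "contact_force": force on the tool from outside, world axes, zero at the start; "wrist_torque": the same for the moment, N m; "gripper_width": finger opening in mm; "grasp_force": force on a finger pad.
Only numpy, scipy, OpenCV 4.12 (cv2) and the standard library are available. Lean on these libraries where they do the work, as an engineer would, in place of code of your own. Each camera call takes 0.05 s, during which the arm holds its last target. There are 200 camera calls.

### The job

Check the wear of the grooved clamp bar lying in the cradle: take the dial depth gauge from its stand, put its probe into the groove and gently push down until the gauge's foot sits flat on the bar, and leave it standing there, flat, so that the reading stays. Then set the routing lever by that reading: if the groove is deeper than 10 mm, throw the lever fully over to the far side, away from the robot (back to stock); if it is shallower, fully over to the near side (to the scrap chute). Leave the other things on the bench where they are.

Things in the scene. Friction and masses are not known exactly. Their poses are not given: they have to be found in the camera images.
- gauge_grip (a point): Dial depth gauge, 0.44 kg: steel foot 105 (its x) x 30 (y) x 10 mm, in its middle an upright black handle block (28 mm in x, 20 mm in y, from 10 to 72 mm above the foot's underside). This point: the handle's centre, 46 mm above the underside; z up. Grip it across the 20 mm (closing along y). It starts on its stand; the foot may lie along the bar or across it.
- probe_tip (a point): Tip of the gauge's sprung probe: a steel pin 6 mm thick with a flat tip, straight below the handle's centre; fully out it ends 18 mm below the foot. The gauge's own weight does not push it in: seating the foot takes 2 to 4 N more from the hand. Once seated, the weight keeps the foot seated; lifted off, the probe springs fully out again.
- probe (a joint): How far the probe is pushed into the gauge (m): 0 fully out, 0.018 flush with the foot. Pushing it in takes 6.5 N at first, 7.8 N when flush; coming out it pushes with 1.5 to 2.8 N. With the foot flat on the bar and the probe on the groove's bottom, the groove's depth is 18 mm less this value.
- dial (a point): Centre of the gauge's white dial (40 mm, face up), on the foot's +x end, 44 mm from the handle's centre and 23 mm above the underside. Seen from above, the needle points away from the handle with the probe fully out and turns counter-clockwise 15 degrees per mm pushed in. Ticks every 2 mm; the one long tick is a groove depth of 10 mm: needle short of it, deeper; past it, shallower.
- cradle: Grey steel cradle fixed to the bench: plate 150 x 100 x 12 mm with a low wall (top at 30 mm) along each long side. Origin: centre of its underside, on the bench; x along the bar that lies in it. Cradle and bar must never be pressed with more than 40 N.
- bar_place (a point): Centre of the top of a bar that would lie in mid-cradle, 44 mm above the bench. The real aluminium bar (200 x 54 mm, parallel to the cradle, held fast, top at this height) with its groove lies up to 8 mm off to either side (along y); this point does not tell how much. One groove, 9 mm wide and 5 to 15 mm deep, runs along the middle of the bar's top over its whole length.
- stand: The gauge's stand: a dark steel block, fixed, 110 (x) x 60 x 44 mm tall: two cheeks with a 30 mm gap across the middle, in which the probe hangs free while the foot rests on top. Origin: centre of its underside.
- lever (a joint): Angle (rad) of the routing lever: 0 leaning fully to the near side (its -x side, where the robot is), 1.0 leaning fully to the far side, 0.5 upright. It starts near upright and stays where it is left. About 1 N at the ball moves it; it has hard stops at both ends.
- lever_tip (a point): Centre of the black ball (26 mm) on top of the lever, 80 mm above the lever's axis along its thin rod; it moves with the lever.
- lever_base: The lever's grey housing, fixed, 70 x 50 x 25 mm. Origin: centre of its underside; the lever's axis is along its y, 22 mm up; the lever swings towards +x (far side) or -x (near side).
- clamp: Bystander: a violet and black bar clamp, 240 mm long, lying down. To be left alone.
- socket_a: Bystander: a steel wrench socket, 32 mm across and 30 mm tall. To be left alone.
- socket_b: Bystander: a steel wrench socket, 24 mm across and 28 mm tall. To be left alone.
- jar: Bystander: a small clear jar with black cap, 48 mm across and 60 mm tall. To be left alone.
- driver: Bystander: a screwdriver, lying. To be left alone.
- carton: Bystander: a small cardboard box, 70 x 100 x 45 mm. To be left alone.
- offcut: Bystander: a short plain aluminium flat, 140 x 40 x 20 mm, without groove, lying loose. To be left alone.

How it is judged:
By the outcome, as a careful person would: the job done as asked, in the order asked, and still so for the second after the job is handed in, with the robot touching nothing.
It also fails if it takes over 67 s, if anything falls off the work surface, if the arm or the gripper's body presses on something with over 40 N, if the wrist force passes 120 N, or if a joint passes its speed limit or range.

## Working session

There is one attempt and no reset: what is moved stays moved. The work goes in short steps, Python scripts to look and compute and a shell command to move; the robot and the scene stay as the last step left them, time stands still between calls to the robot, and variables do not carry over. Pictures are saved under pics/ and viewed, at most 10 in all, crops included, and the job is handed in when it is done.

```bash
mkdir -p pics; ls; python3 - <<'E'
from bench import *
import cv2,numpy as np
s=read_state();print(s)
for n in("side","top"):
    p,d=get_image(n);cv2.imwrite(f"pics/{n}0.png",p);np.save(f"pics/{n}0.npy",d);print(n,camera_model(n))
E
```

```text
pics
{'clock': 0.0, 'joints': array([ 1.38557728e+00,  3.85561250e-01,  6.61729495e-03, -5.19100569e-04,
       -1.19400847e+00, -2.58618373e-01]), 'joint_vel': array([-5.89883600e-05,  2.73664329e-04,  9.59636956e-04, -1.20947053e-03,
       -2.97355490e-04, -1.77621956e-03]), 'joint_efforts': array([-5.39357297e-04, -3.92288911e+01,  1.88404423e+01,  4.18637216e+00,
       -4.65703473e-03, -8.37652209e-06]), 'position': array([268.09487109, 563.9228989 , 230.2124375 ]), 'ee_rot': array([ 9.75455258e-01, -2.20194957e-01, -2.01522458e-04,  1.08617503e-03]), 'contact_force': array([-0.66774837, -0.03172704, -0.14048275]), 'wrist_torque': array([-0.01050816,  0.00998636,  0.03528062]), 'grasp_force': 0.0, 'gripper_width': 85.09799875021226}
side {'K': array([[543.90232464,   0.        , 321.73132116],
       [  0.        , 543.90232464, 237.73671855],
       [  0.        ,   0.        ,   1.        ]]), 'dist': array([0.01810621, 0.        , 0.        , 0.        , 0.        ]), 'rvec': array([ 0.44558512, -2.60446913,  1.38475827]), 'tvec': array([583.70198065, 177.34426678, 848.58317069])}
top {'K': array([[593.60354877,   0.        , 314.42634315],
       [  0.        , 593.60354877, 238.73014427],
       [  0.        ,   0.        ,   1.        ]]), 'dist': array([-0.02526053,  0.        ,  0.        ,  0.        ,  0.        ]), 'rvec': array([ 2.13570741, -2.1273412 ,  0.21490054]), 'tvec': array([ -10.53665234,  618.78179926, 1167.0679998 ])}
```

View pics/top0.png

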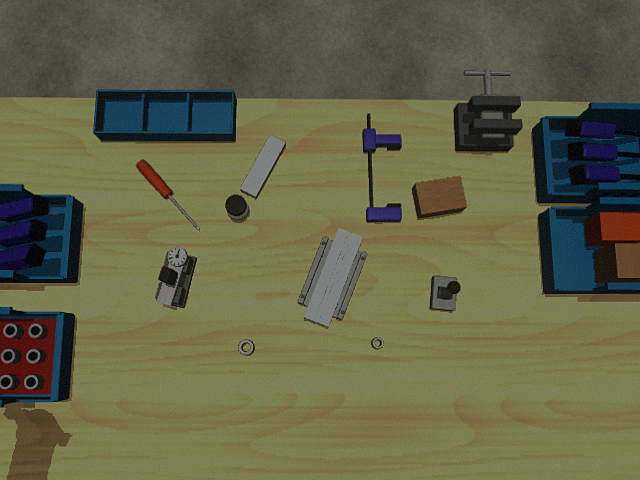

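View pics/side0.png

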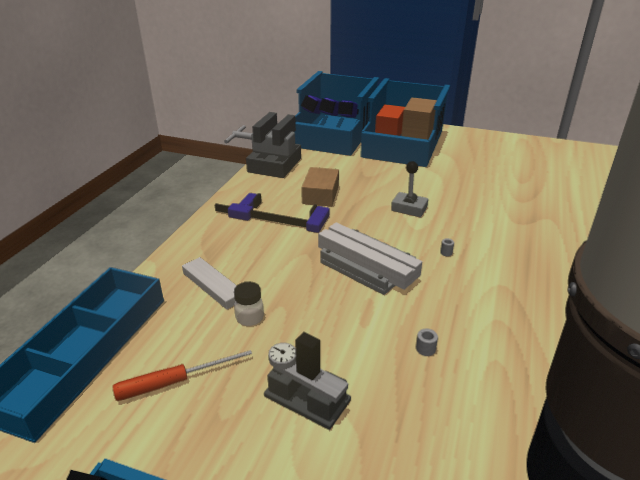

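The top view shows the gauge at about (172,277) with its dial at (177,257), the bar at (333,278) and the lever ball at (453,287). The side view shows the same items with the gauge handle at (307,352), and nothing blocks the way between them. Next I'll measure with enlarged crops.

```bash
cat > h.py <<'E'
import cv2,numpy as np
from bench import *
def cast(n,uv,z):
    m=camera_model(n);R=cv2.Rodrigues(m["rvec"])[0];t=m["tvec"]
    q=cv2.undistortPoints(np.array(uv,float).reshape(-1,1,2),m["K"],m["dist"]).reshape(-1,2)
    d=np.c_[q,np.ones(len(q))]@R; c=-R.T@t
    return c+d*((z-c[2])/d[:,2])[:,None]
def proj(n,P):
    m=camera_model(n);return cv2.projectPoints(np.array(P,float).reshape(-1,1,3),m["rvec"],m["tvec"],m["K"],m["dist"])[0].reshape(-1,2)
E
python3 - <<'E'
from h import *
p=cv2.imread("pics/top0.png");s=cv2.imread("pics/side0.png")
g=lambda im,x,y,w,h,k:cv2.resize(im[y:y+h,x:x+w],None,fx=k,fy=k,interpolation=cv2.INTER_NEAREST)
a=g(p,145,235,65,80,5);b=g(p,290,220,85,115,5);
c=np.zeros((600,800,3),np.uint8);c[:400,:325]=a;c[:575,330:755]=b;c[410:590,:320]=0
cr=g(p,425,270,40,45,4);c[410:590,:160]=cr
cv2.imwrite("pics/crop1.png",c)
hs=cv2.cvtColor(p,cv2.COLOR_BGR2HSV);gr=p.max(2)
# dial: bright low-sat
def blobs(mask,x,y,w,h):
    mm=np.zeros_like(mask);mm[y:y+h,x:x+w]=mask[y:y+h,x:x+w]
    cs,_=cv2.findContours(mm,cv2.RETR_EXTERNAL,cv2.CHAIN_APPROX_NONE);cc=max(cs,key=cv2.contourArea);return cc
wm=((gr>150)&(hs[...,1]<60)).astype(np.uint8)*255
bar=blobs(wm,295,222,75,110);r=cv2.minAreaRect(bar);print("bar",r,cast("top",[r[0]],44))
bx=cv2.boxPoints(r);B=cast("top",bx,44);print(B.round(1),np.linalg.norm(B-np.roll(B,1,0),axis=1))
dl=blobs(wm,163,243,27,25);r=cv2.minEnclosingCircle(dl);print("dial",r,cv2.contourArea(dl),cast("top",[r[0]],67))
dk=(gr<50).astype(np.uint8)*255
for nm,w in(("handle",(155,262,22,26)),("ball",(443,275,22,22))):
    c=blobs(dk,*w);print(nm,cv2.minAreaRect(c),cv2.minEnclosingCircle(c))
g2=s.max(2);dk=(g2<50).astype(np.uint8)*255
for nm,w in(("sball",(400,158,24,18)),("shandle",(290,325,35,60))):
    c=blobs(dk,*w);print(nm,cv2.minAreaRect(c),cv2.minEnclosingCircle(c),c.reshape(-1,2).min(0))
E
```

```text
Traceback (most recent call last):
ValueError: max() iterable argument is empty
```

View pics/crop1.png

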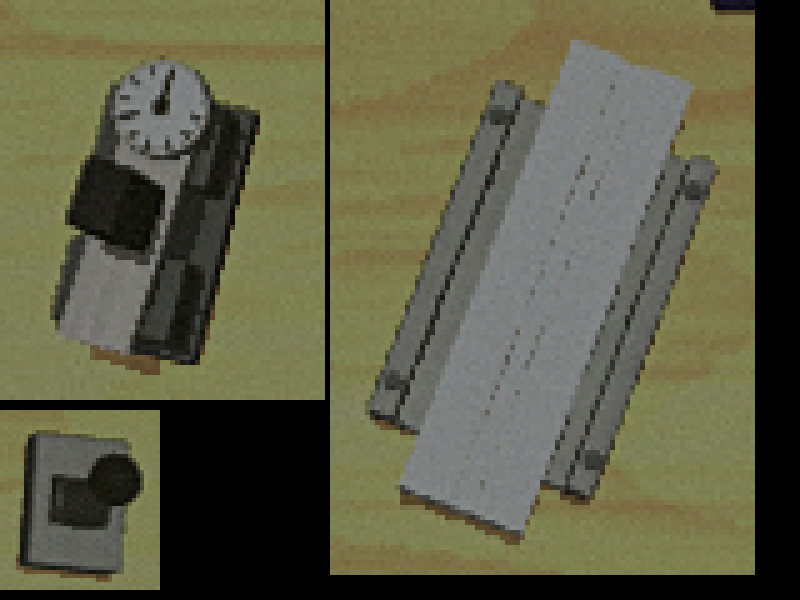

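The crop shows the dial centre at about (177.4,256.6) in image pixels, with the needle pointing away from the handle. The bar's top corners are near (338,228), (363,237), (328,326) and (304,317). I need lower brightness thresholds.

```bash
python3 - <<'E'
from h import *
np.set_printoptions(suppress=True,precision=1)
p=cv2.imread("pics/top0.png");s=cv2.imread("pics/side0.png")
gr=p.max(2);hs=cv2.cvtColor(p,cv2.COLOR_BGR2HSV)
print("px bar,wall,dial,foot,handle,ball",[p[y,x].tolist() for x,y in((325,290),(312,280),(172,262),(165,295),(165,275),(453,287))])
def blob(mask,x,y,w,h):
    mm=np.zeros_like(mask);mm[y:y+h,x:x+w]=mask[y:y+h,x:x+w]
    return max(cv2.findContours(mm,cv2.RETR_EXTERNAL,cv2.CHAIN_APPROX_NONE)[0],key=cv2.contourArea)
bl=cv2.GaussianBlur(p,(3,3),0);L=bl.min(2)
wm=((L>113)).astype(np.uint8)*255
r=cv2.minAreaRect(blob(wm,295,222,75,110));B=cast("top",cv2.boxPoints(r),44)
print("bar",r,cast("top",[r[0]],44),"\n",B,np.linalg.norm(B-np.roll(B,1,0),axis=1))
M=cast("top",[(338.4,228.2),(362.6,237.4),(328.4,326.4),(304.2,317.4)],44);print("bar manual",M,M.mean(0),np.linalg.norm(M-np.roll(M,1,0),axis=1))
a=M[0]+M[1]-M[2]-M[3];print("bar yaw",np.degrees(np.arctan2(a[1],a[0])))
C=cast("top",[(388/5+290-66+0,0)],0)
x=lambda u,v:(290+(u-330)/5,220+v/5)
W=cast("top",[x(*q) for q in((498,82),(716,160),(590,498),(370,412))],30);print("cradle",W,W.mean(0),np.linalg.norm(W-np.roll(W,1,0),axis=1))
a=W[0]+W[1]-W[2]-W[3];print("cradle yaw",np.degrees(np.arctan2(a[1],a[0])))
g=lambda u,v:(145+u/5,235+v/5)
D=cast("top",[g(162,108)],67)[0];print("dial",D)
F=cast("top",[g(57,322),g(133,347),g(185,150)],54);print("foot",F,"w",np.linalg.norm(F[0]-F[1]))
e=F[2]-F[1];print("yaw edge",np.degrees(np.arctan2(e[1],e[0])));m=(F[0]+F[1])/2;d=D-m;print("yaw end-dial",np.degrees(np.arctan2(d[1],d[0])),np.linalg.norm(d[:2]),"expect 96.5")
u=d[:2]/np.linalg.norm(d[:2]);print("grip",D[:2]-44*u, m[:2]+52.5*u)
for nm,n,im,w in(("th","top",p,(155,262,25,26)),("tb","top",p,(443,275,22,22)),("sb","side",s,(400,158,24,18)),("sh","side",s,(290,328,35,60))):
    c=blob((im.max(2)<38).astype(np.uint8)*255,*w);print(nm,cv2.boundingRect(c),cv2.minEnclosingCircle(c),cv2.minAreaRect(c))
for n in("top","side"):
    dd=np.load(f"pics/{n}0.npy");print(n,[dd[v,u] for u,v in([(163,273),(453,287),(325,290)] if n=="top" else [(307,350),(411,168)])])
H=D[:2]-44*u
print("expected handle top corners", proj("top",[[*(H+a*14*u+b*10*np.array([-u[1],u[0]])),116] for a,b in((1,1),(1,-1),(-1,-1),(-1,1))]).round(1).tolist(), proj("side",[[*H,116]]))
E
```

```text
px bar,wall,dial,foot,handle,ball [[123, 126, 123], [67, 74, 72], [115, 120, 117], [109, 117, 116], [27, 32, 36], [20, 29, 28]]
bar ((332.5982666015625, 276.4682922363281), (26.083206176757812, 95.11181640625), 20.772253036499023) [[542.4 -46.   44. ]] 
 [[ 460.5   13.5   44. ]
 [ 645.8  -56.1   44. ]
 [ 626.4 -107.1   44. ]
 [ 442.   -36.2   44. ]] [ 53.  198.   54.5 197.5]
bar manual [[ 644.1  -58.5   44. ]
 [ 624.7 -109.    44. ]
 [ 440.3  -37.2   44. ]
 [ 458.3   12.1   44. ]] [541.8 -48.1  44. ] [198.7  54.1 198.   52.5]
bar yaw -21.045608254698166
cradle [[ 629.1  -27.9   30. ]
 [ 596.2 -119.7   30. ]
 [ 454.8  -65.8   30. ]
 [ 489.8   25.1   30. ]] [542.5 -47.1  30. ] [149.   97.5 151.3  97.4]
cradle yaw -20.86187244450677
dial [578.6 270.2  67. ]
foot [[492.7 311.7  54. ]
 [482.8 280.4  54. ]
 [563.3 262.8  54. ]] w 32.767639336597526
yaw edge -12.32780420829883
yaw end-dial -15.88004045754398 94.48066201352981 expect 96.5
grip [536.3 282.2] [538.2 281.7]
th (159, 266, 19, 20) ((168.0, 275.5), 10.735555648803711) ((167.97946166992188, 275.5548095703125), (16.5028018951416, 15.332390785217285), 20.556047439575195)
tb (443, 281, 17, 16) ((450.27777099609375, 289.72222900390625), 9.611381530761719) ((449.9461669921875, 289.03076171875), (12.155402183532715, 18.977312088012695), 60.2551155090332)
sb (407, 164, 11, 9) ((411.9347839355469, 167.28260803222656), 5.225183486938477) ((412.0, 168.0), (8.0, 10.0), 90.0)
sh (297, 355, 23, 25) ((310.25, 365.8125), 13.303207397460938) ((311.33258056640625, 368.10296630859375), (19.260581970214844, 25.746288299560547), 58.392494201660156)
top [np.float32(1146.7537), np.float32(1154.458), np.float32(1219.2812)]
side [np.float32(703.53094), np.float32(1135.8506)]
expected handle top corners [[162.3, 266.0], [172.1, 268.8], [167.5, 282.6], [157.7, 279.7]] [[309.6 337.5]]
```

```bash
python3 -m handwheel '[[0.365,0.138,0.06,0,0,-0.2,1],[0.365,0.138,0.06,0,0,-0.2,1],[0.365,0.138,0.06,0,0,-0.2,1],[0.365,0.138,0.06,0,0,-0.2,1],[0.365,0.138,0.06,0,0,-0.2,1],[0.365,0.138,0.06,0,0,-0.2,1],[0.365,0.138,0.06,0,0,-0.2,1],[0.365,0.138,0.06,0,0,-0.2,1],[0.365,0.138,0.06,0,0,-0.2,1]]'
python3 - <<'E'
from h import *
s=read_state();print(s["position"],s["ee_rot"])
t,_=get_image("top");p,_=get_image("side")
o=np.hstack([cv2.resize(p[250:450,200:400],(400,400)),cv2.resize(t[200:320,110:230],(400,400))]);cv2.imwrite("pics/a.png",o)
E
```

```text
clock: 1.23
position: [538.2, 284.0, 171.4]
ee_rot: [0.993, -0.121, 0.0, -0.0]
contact_force: [0.3, 0.3, 0.6]
gripper_width: 85.4
grasp_force: 0.0
[538.15810727 283.99357367 171.43277375] [ 9.92646801e-01 -1.21046727e-01  2.02148786e-06 -1.32501996e-04]
```

View pics/a.png

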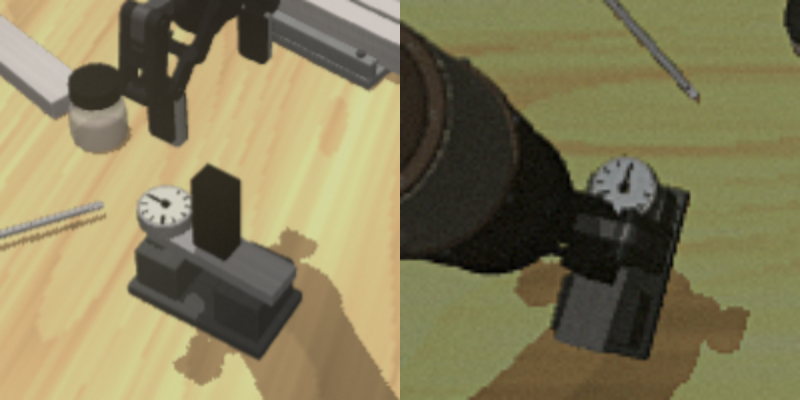

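The open fingers straddle the gauge's handle: in the side crop the fingertips are at (168,140) and (255,60), and the handle top is at (217,170). I'll descend and grip.

```bash
python3 -m handwheel '[[0,0,0.04,0,0,0,1],[0,0,0.07,0,0,0,1],[0,0,0.1,0,0,0,1],[0,0,0.1,0,0,0,1],[0,0,0.1,0,0,0,1]]'
python3 -m handwheel '[[0,0,0,0,0,0,-1],[0,0,0,0,0,0,-1],[0,0,0,0,0,0,-1],[0,0,0,0,0,0,-1],[0,0,0,0,0,0,-1],[0,0,0,0,0,0,-1],[0,0,0,0,0,0,-1],[0,0,0,0,0,0,-1]]'; python3 -c "
from bench import *;print(read_state()['ee_rot'])"
```

```text
clock: 1.95
position: [539.2, 284.4, 72.7]
ee_rot: [0.993, -0.121, 0.001, -0.001]
contact_force: [0.1, -0.2, 0.3]
gripper_width: 85.4
grasp_force: 0.0
clock: 2.95
position: [539.2, 283.4, 71.9]
ee_rot: [0.993, -0.121, 0.001, -0.0]
contact_force: [1.2, 1.1, 5.0]
gripper_width: 19.3
grasp_force: 61.5
[ 9.92601159e-01 -1.21418552e-01  5.52079157e-04 -4.12207720e-04]
```

```bash
python3 -m handwheel '[[0,0,-0.02,0,0,0,-1],[0,0,-0.05,0,0,0,-1],[0,0,-0.09,0,0,0,-1],[0,0.02,-0.1,0,0,0,-1],[0.01,0.06,-0.1,0,0,0.03,-1],[0.02,0.1,-0.1,0,0,0.06,-1],[0.03,0.14,-0.1,0,0,0.09,-1],[0.04,0.18,-0.1,0,0,0.121,-1],[0.05,0.22,-0.1,0,0,0.121,-1],[0.06,0.26,-0.1,0,0,0.121,-1]]'
python3 -c "
from bench import *;print(read_state()['ee_rot'])"
```

```text
clock: 4.2
position: [530.9, 13.8, 168.5]
ee_rot: [0.983, -0.182, -0.003, 0.001]
contact_force: [-0.1, 0.0, -4.4]
gripper_width: 19.6
grasp_force: 60.5
[ 9.83253161e-01 -1.82213392e-01 -3.26502942e-03  9.16483160e-04]
```

```bash
python3 -m handwheel '[[0.015,0.03,0,0,0,0,-1],[0.03,0.056,0,0,0,0,-1],[0.03,0.056,0.03,0,0,0,-1],[0.03,0.056,0.06,0,0,0,-1],[0.03,0.056,0.065,0,0,0,-1],[0.03,0.056,0.065,0,0,0,-1]]'
python3 - <<'E'
from h import *
np.set_printoptions(suppress=True,precision=2)
s=read_state();print(s["position"],s["ee_rot"])
t=np.mean([get_image("top")[0].astype(float) for _ in range(6)],0).astype(np.uint8);p,_=get_image("side")
cv2.imwrite("pics/t2.png",t);cv2.imwrite("pics/s2.png",p)
o=np.hstack([cv2.resize(p[200:300,300:440],(560,400),interpolation=cv2.INTER_CUBIC)[:, :400],cv2.resize(t[220:340,290:380],(400,533),interpolation=cv2.INTER_CUBIC)[:400]]);cv2.imwrite("pics/b.png",o)
E
```

```text
clock: 4.95
position: [541.3, -47.2, 105.6]
ee_rot: [0.983, -0.182, -0.001, 0.0]
contact_force: [0.7, 0.5, -4.8]
gripper_width: 19.4
grasp_force: 60.3
[541.29 -47.17 105.63] [ 0.98 -0.18 -0.    0.  ]
```

View pics/b.png

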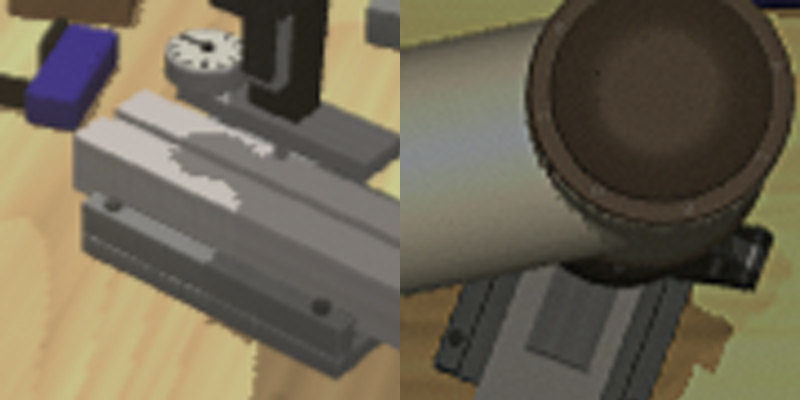

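The side crop shows the probe hanging just over the groove, with its tip near (278,152) and the groove line from (115,115) to the lower right. The top crop shows the foot's near end with corners at (528,347) and (588,370). I'll zoom in for a finer measurement.

```bash
python3 - <<'E'
from h import *
np.set_printoptions(suppress=True,precision=1)
p=np.mean([get_image("side")[0].astype(float) for _ in range(6)],0).astype(np.uint8)
t=cv2.imread("pics/t2.png");cv2.imwrite("pics/s3.png",p)
k=8
a=cv2.resize(p[225:285,345:445],None,fx=k,fy=k,interpolation=cv2.INTER_CUBIC)[:,:800]
cv2.imwrite("pics/c.png",cv2.convertScaleAbs(a,alpha=1.5))
n=np.array([.3583,.9336]);ax=np.array([.9336,-.3583])
f=lambda x,y:((x-400+.5)/4.444-.5+290,(y+.5)/4.444-.5+220)
for q in((528,347),(588,370),(555,270),):
    P=cast("top",[f(*q)],87.7)[0];print("foot",P,P[:2]@n,P[:2]@ax)
# bar edges & foot edges: gradient along across-lines in top view near end
g=cv2.cvtColor(t,cv2.COLOR_BGR2GRAY).astype(np.float32)
def prof(z,s,lo,hi):
    c=np.arange(lo,hi,.5);P=[[*(ax*s+n*q),z] for q in c];uv=proj("top",P).astype(np.float32)
    v=cv2.remap(g,uv[:,0],uv[:,1],cv2.INTER_LINEAR).ravel();return c,v
for z,ss in((44,range(425,445,4)),(87.7,range(472,492,3))):
    V=np.mean([prof(z,s,110,195)[1] for s in ss],0);c=np.arange(110,195,.5)
    d=np.gradient(cv2.GaussianBlur(V.reshape(1,-1),(5,1),0).ravel());i=[j for j in range(2,len(d)-2) if abs(d[j])==abs(d[j-2:j+3]).max() and abs(d[j])>1.2];print(z,[(c[j],round(float(d[j]),1)) for j in i])
E
```

```text
foot [494.7 -15.8  87.7] 162.50746191059608 467.5277109574664
foot [484.6 -42.5  87.7] 134.00156485375462 467.64487181241947
foot [529.1 -27.8  87.7] 163.6147426950488 503.9795446357267
44 [(np.float64(122.0), -4.8), (np.float64(124.5), 5.4), (np.float64(141.5), -1.5), (np.float64(145.0), -1.2), (np.float64(155.5), -1.3), (np.float64(163.5), -2.4)]
87.7 [(np.float64(114.5), -3.3), (np.float64(117.0), 3.5), (np.float64(124.5), 6.5), (np.float64(134.0), -5.2), (np.float64(164.0), 4.2), (np.float64(177.0), -6.7), (np.float64(187.0), -3.7), (np.float64(189.5), 3.2)]
```

View pics/c.png

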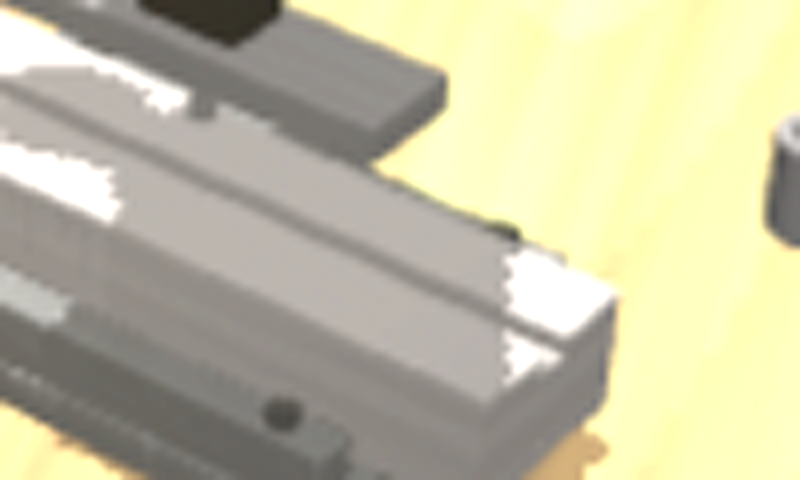

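The zoomed side view shows the groove as a dark band, for example at (400,255), and the probe tip at (203,118). I'll measure both in this view as a cross-check.

```bash
python3 - <<'E'
from h import *
p=cv2.imread("pics/s3.png");g=cv2.cvtColor(p,cv2.COLOR_BGR2GRAY).astype(np.float32)
n=np.array([.3583,.9336]);ax=np.array([.9336,-.3583])
c=np.arange(120,185,.5)
def edges(z,ss,lo,hi,th,n=n):
    c=np.arange(lo,hi,.5);V=0
    for s in ss:
        uv=proj("side",[[*(ax*s+n*q),z] for q in c]).astype(np.float32);V=V+cv2.remap(g,uv[:,0],uv[:,1],cv2.INTER_LINEAR).ravel()/len(ss)
    d=np.gradient(cv2.GaussianBlur(V.reshape(1,-1),(5,1),0).ravel());return [(float(c[j]),round(float(d[j]),1)) for j in range(2,len(d)-2) if abs(d[j])==abs(d[j-2:j+3]).max() and abs(d[j])>th]
for ss in(range(435,455,2),range(455,475,2),range(475,495,2),range(495,515,2)):print(edges(44,ss,118,190,1.5))
print("foot top", edges(87.7,range(474,494,2),125,175,1.5))
k=8
for x in(188,203,217):
  P=cast("side",[((x+.5)/k-.5+345,(116+.5)/k-.5+225)],59.7)[0];print("pin",x,P,P[:2]@n,P[:2]@ax)
print("tcp ax",np.array([541.3,-47.2])@ax)
E
```

```text
[(123.0, -5.4), (127.5, 3.3), (134.5, -1.6), (142.5, -1.7), (149.0, -4.6), (155.0, 2.9), (180.5, -2.9)]
[(122.5, -8.3), (127.5, 2.2), (149.0, -2.7), (155.5, 2.8), (180.5, -2.8)]
[(122.5, -8.7), (127.5, 2.0), (149.0, -2.5), (155.0, 2.7), (180.0, -2.7)]
[(126.0, 4.2), (148.5, -2.5), (155.0, 2.8), (180.5, -2.6)]
foot top [(135.5, -8.1), (165.0, -1.9)]
pin 188 [544.62857754 -45.76955726  59.7       ] 152.40996066909764 524.8644723560773
pin 203 [541.37533612 -46.9165902   59.7       ] 150.17345432455073 522.2382280714837
pin 217 [538.33907223 -47.98712264  59.7       ] 148.08611187784 519.7871438743516
tcp ax 522.2694399999999
```

```bash
python3 -m handwheel '[[0,-0.0029,0,0,0,0,-1],[0,-0.0029,0.006,0,0,0,-1],[0,-0.0029,0.012,0,0,0,-1],[0,-0.0029,0.016,0,0,0,-1],[0,-0.0029,0.018,0,0,0,-1],[0,-0.0029,0.018,0,0,0,-1]]'; python3 -m handwheel '[[0,0,0.002,0,0,0,-1],[0,0,0.002,0,0,0,-1]]'
```

```text
clock: 6.35
position: [543.2, -44.1, 88.1]
ee_rot: [0.983, -0.181, -0.0, 0.0]
contact_force: [0.0, -0.2, -4.2]
gripper_width: 19.1
grasp_force: 60.4
clock: 6.6
position: [543.2, -44.0, 86.3]
ee_rot: [0.983, -0.181, -0.0, 0.0]
contact_force: [0.4, 0.1, -5.2]
gripper_width: 19.2
grasp_force: 60.4
```

```bash
for i in 1; do python3 -m handwheel '[[0,0,0.001,0,0,0,-1],[0,0,0.002,0,0,0,-1],[0,0,0.002,0,0,0,-1]]'; done; python3 -m handwheel '[[0,0,0.001,0,0,0,-1],[0,0,0.002,0,0,0,-1],[0,0,0.002,0,0,0,-1]]' ;python3 -m handwheel '[[0,0,0.001,0,0,0,-1],[0,0,0.002,0,0,0,-1],[0,0,0.002,0,0,0,-1]]'
```

```text
clock: 6.98
position: [543.3, -44.0, 84.5]
ee_rot: [0.983, -0.181, 0.0, 0.0]
contact_force: [0.2, 0.2, -3.3]
gripper_width: 19.4
grasp_force: 60.8
clock: 7.35
position: [543.5, -44.0, 82.8]
ee_rot: [0.983, -0.181, 0.0, -0.0]
contact_force: [-2.2, 0.2, 2.8]
gripper_width: 19.0
grasp_force: 61.3
clock: 7.72
position: [543.4, -44.0, 80.3]
ee_rot: [0.983, -0.181, 0.0, -0.0]
contact_force: [-1.7, 0.6, 0.9]
gripper_width: 19.7
grasp_force: 61.3
```

```bash
python3 -m handwheel '[[0,0,0.002,0,0,0,-1],[0,0,0.004,0,0,0,-1],[0,0,0.006,0,0,0,-1],[0,0,0.006,0,0,0,-1]]'; python3 -m handwheel '[[0,0,0.001,0,0,0,-1],[0,0,0.001,0,0,0,-1]]' ;python3 -m handwheel '[[0,0,0.001,0,0,0,-1],[0,0,0.001,0,0,0,-1]]'
```

```text
clock: 8.22
position: [543.4, -44.0, 74.0]
ee_rot: [0.983, -0.181, 0.0, -0.0]
contact_force: [-0.9, 0.2, 0.4]
gripper_width: 19.6
grasp_force: 61.4
clock: 8.48
position: [543.4, -44.0, 73.3]
ee_rot: [0.983, -0.181, 0.0, -0.0]
contact_force: [0.0, 0.5, 2.4]
gripper_width: 19.1
grasp_force: 61.4
clock: 8.72
position: [543.4, -44.0, 72.3]
ee_rot: [0.983, -0.181, 0.0, -0.0]
contact_force: [-1.6, 1.5, 2.3]
gripper_width: 19.3
grasp_force: 61.4
```

```bash
python3 -m handwheel '[[0,0,0.0005,0,0,0,-1],[0,0,0.0005,0,0,0,-1]]'; python3 -m handwheel '[[0,0,0.0005,0,0,0,-1],[0,0,0.0005,0,0,0,-1]]' ;python3 -m handwheel '[[0,0,0.0005,0,0,0,-1],[0,0,0.0005,0,0,0,-1]]'
```

```text
clock: 8.98
position: [543.4, -44.0, 71.9]
ee_rot: [0.983, -0.181, 0.0, -0.0]
contact_force: [-0.7, 0.2, 2.2]
gripper_width: 19.3
grasp_force: 61.4
clock: 9.22
position: [543.4, -44.0, 71.8]
ee_rot: [0.983, -0.181, 0.0, 0.0]
contact_force: [-1.5, -0.4, 4.9]
gripper_width: 19.8
grasp_force: 62.1
clock: 9.48
position: [543.4, -44.0, 71.8]
ee_rot: [0.983, -0.181, 0.0, 0.0]
contact_force: [-2.9, 0.7, 7.8]
gripper_width: 19.3
grasp_force: 62.4
```

The foot is seated: height stopped changing at 71.8 mm while the force rises. One more small push, then I'll release and lift away.

```bash
python3 -m handwheel '[[0,0,0.0005,0,0,0,-1],[0,0,0.0005,0,0,0,-1]]'; python3 -m handwheel '[[0,0,0,0,0,0,0.5],[0,0,0,0,0,0,0.5],[0,0,0,0,0,0,0.5],[0,0,0,0,0,0,0.5],[0,0,0,0,0,0,0.5],[0,0,0,0,0,0,0.5]]'; python3 -m handwheel '[[0,0,-0.02,0,0,0,0.5],[0,0,-0.05,0,0,0,0.5],[0,0,-0.1,0,0,0,0.5],[0,0,-0.13,0,0,0,-1],[0,0.04,-0.13,0,0,0,-1],[0,0.08,-0.13,0,0,0,-1],[0,0.12,-0.13,0,0,0,-1],[0,0.16,-0.13,0,0,0,-1],[0,0.16,-0.13,0,0,0,-1],[0,0.16,-0.13,0,0,0,-1]]'
python3 - <<'E'
from h import *
print(read_state()["position"],read_state()["ee_rot"])
P=[get_image("side")[0].astype(float) for _ in range(5)];p=np.mean(P,0).astype(np.uint8)
t=np.mean([get_image("top")[0].astype(float) for _ in range(5)],0).astype(np.uint8)
cv2.imwrite("pics/s4.png",p);cv2.imwrite("pics/t4.png",t)
a=cv2.resize(p[200:300,310:410],(400,400),interpolation=cv2.INTER_CUBIC)
uv=proj("top",[[584,-60,67]])[0].astype(int);x,y=uv
b=cv2.resize(t[y-20:y+20,x-20:x+20],(400,400),interpolation=cv2.INTER_CUBIC)
q=np.zeros((600,800,3),np.uint8);q[:400]=np.hstack([a,cv2.convertScaleAbs(b,alpha=1.7)]);print(uv)
q[400:600,:400]=cv2.resize(t[240:340,270:470],(400,200));q[400:,400:]=cv2.resize(p[140:240,350:550],(400,200))
cv2.imwrite("pics/d.png",q)
E
```

```text
clock: 9.72
position: [543.4, -44.0, 71.8]
ee_rot: [0.983, -0.181, 0.0, 0.0]
contact_force: [-4.2, 1.8, 11.6]
gripper_width: 19.3
grasp_force: 62.8
clock: 10.48
position: [543.3, -44.0, 70.3]
ee_rot: [0.983, -0.181, -0.0, -0.0]
contact_force: [0.1, -0.8, -0.7]
gripper_width: 64.2
grasp_force: 0.0
clock: 11.72
position: [486.2, -193.5, 200.4]
ee_rot: [0.983, -0.182, 0.0, -0.0]
contact_force: [1.0, -0.1, -0.1]
gripper_width: -0.0
grasp_force: 0.0
[ 486.2082371  -193.49230415  200.35650626] [ 9.83369674e-01 -1.81615150e-01  1.30445998e-04 -6.56643913e-05]
[339 254]
```

View pics/d.png

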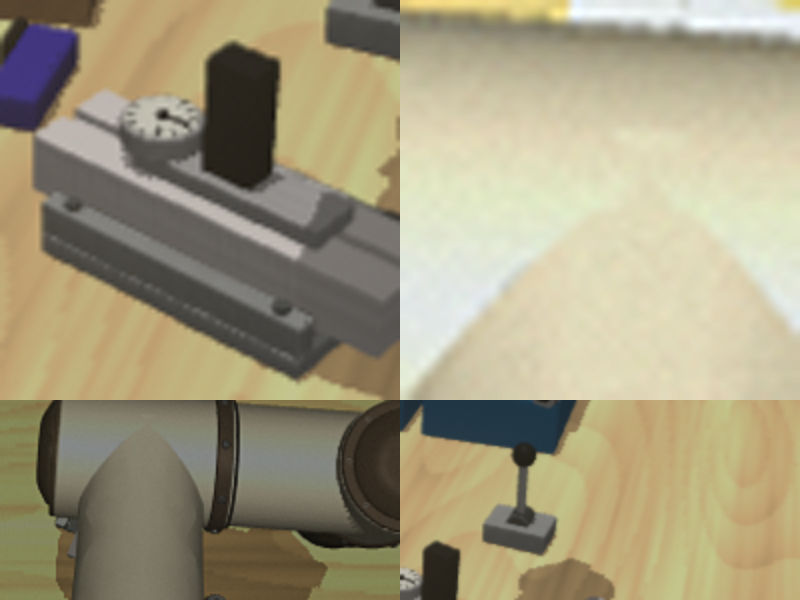

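The gauge stands flat on the bar. The needle in the side crop goes from (162,113) to about (192,123), nearly toward the handle, which is past the long tick. I'll put a number on the reading and locate the lever.

```bash
python3 - <<'E'
from h import *
np.set_printoptions(suppress=True,precision=1)
f=lambda x,y:((x+.5)/4-.5+310,(y+.5)/4-.5+200)
A=cast("side",[f(162,113),f(192,123)],67);d=A[1]-A[0];a=(np.degrees(np.arctan2(d[1],d[0]))+21)%360
print("dial",A[0],"expected",[543.4+44*.9336,-44-44*.3583],"needle deg",a,"pushed",a/15,"depth",18-a/15)
g=lambda u,v:(425+(u+.5)/4-.5,270+(v-410+.5)/4-.5)
B=cast("top",[g(33,432),g(127,440),g(120,572),g(22,565)],25);print(B,B.mean(0),np.linalg.norm(B-np.roll(B,1,0),axis=1))
e=B[0]+B[1]-B[2]-B[3];print("yaw",np.degrees(np.arctan2(e[1],e[0])))
p=cv2.imread("pics/s4.png");m=np.zeros(p.shape[:2],np.uint8);m[155:180,400:425]=(p.max(2)<60)[155:180,400:425]*255
c=max(cv2.findContours(m,0,1)[0],key=cv2.contourArea);sb=cv2.boundingRect(c);print("side ball",sb)
su=(411.8,sb[1]+5.5) 
def ray(n,uv):
    a=cast(n,[uv],0)[0];b=cast(n,[uv],200)[0];return a,(b-a)/np.linalg.norm(b-a)
a1,d1=ray("top",(453.3,287));a2,d2=ray("side",su)
M=np.c_[d1,-d2];x=np.linalg.lstsq(M,a2-a1,rcond=None)[0];print("ball",a1+d1*x[0],a2+d2*x[1])
E
```

```text
dial [583.7 -60.2  67. ] expected [584.4784, -59.7652] needle deg 188.23620898632288 pushed 12.549080599088192 depth 5.450919400911808
[[ 548.4 -258.    25. ]
 [ 544.3 -307.6   25. ]
 [ 475.2 -301.1   25. ]
 [ 478.7 -249.9   25. ]] [ 511.6 -279.2   25. ] [70.2 49.8 69.5 51.3]
yaw -5.99481148693972
side ball (407, 161, 11, 13)
ball [ 515.4 -281.   101.6] [ 515.6 -281.   101.6]
```

Depth comes out at roughly 5.5–7 mm (from the needle and from where the probe touched), clearly shallower than 10 mm, so the lever goes to the near side. I'll push it from the far side with the gripper closed.

```bash
python3 -m handwheel '[[0.054,0.03,0,0,0,-0.13,-1],[0.108,0.058,0,0,0,-0.262,-1],[0.108,0.058,0,0,0,-0.262,-1],[0.108,0.058,0.04,0,0,-0.262,-1],[0.108,0.058,0.08,0,0,-0.262,-1],[0.108,0.058,0.115,0,0,-0.262,-1],[0.108,0.058,0.115,0,0,-0.262,-1]]'; python3 -m handwheel '[[-0.015,0,0,0,0,0,-1],[-0.025,0,0,0,0,0,-1],[-0.035,0,0,0,0,0,-1],[-0.045,0,0,0,0,0,-1],[-0.05,0,0,0,0,0,-1],[-0.055,0,0,0,0,0,-1],[-0.055,0,0,0,0,0,-1]]'
```

```text
clock: 13.1
position: [563.9, -285.1, 82.6]
ee_rot: [0.999, -0.051, -0.003, -0.001]
contact_force: [0.2, -0.1, 0.6]
gripper_width: 0.2
grasp_force: 0.0
clock: 13.98
position: [511.1, -280.5, 85.1]
ee_rot: [0.999, -0.051, -0.001, -0.0]
contact_force: [-0.2, -0.4, 0.1]
gripper_width: 0.2
grasp_force: 0.0
```

```bash
python3 -m handwheel '[[-0.003,0,0,0,0,0,-1],[-0.006,0,0,0,0,0,-1],[-0.006,0,0,0,0,0,-1]]'; python3 -m handwheel '[[-0.002,0,0,0,0,0,-1],[-0.004,0,0,0,0,0,-1],[-0.004,0,0,0,0,0,-1]]';python3 -m handwheel '[[-0.001,0,0,0,0,0,-1],[-0.002,0,0,0,0,0,-1],[-0.002,0,0,0,0,0,-1]]'
```

```text
clock: 14.35
position: [505.3, -279.9, 85.2]
ee_rot: [0.999, -0.051, -0.0, -0.0]
contact_force: [-0.2, -0.3, -0.5]
gripper_width: 0.0
grasp_force: 0.0
clock: 14.72
position: [501.5, -279.5, 85.3]
ee_rot: [0.999, -0.051, -0.0, -0.0]
contact_force: [0.1, 0.1, -0.5]
gripper_width: 0.2
grasp_force: 0.2
clock: 15.1
position: [499.6, -279.3, 85.3]
ee_rot: [0.999, -0.051, -0.0, 0.0]
contact_force: [-0.5, -0.3, -0.7]
gripper_width: 0.0
grasp_force: 0.3
```

```bash
python3 -m handwheel '[[-0.002,0,0,0,0,0,-1],[-0.004,0,0,0,0,0,-1],[-0.004,0,0,0,0,0,-1]]'; python3 - <<'E'
from h import *
p,_=get_image("side");cv2.imwrite("pics/e.png",cv2.resize(p[130:300,300:500],(700,595),interpolation=cv2.INTER_CUBIC))
E
```

```text
clock: 15.48
position: [496.8, -279.1, 85.5]
ee_rot: [0.999, -0.051, 0.001, 0.0]
contact_force: [3.7, -0.2, -3.0]
gripper_width: -0.1
grasp_force: 2.1
```

View pics/e.png

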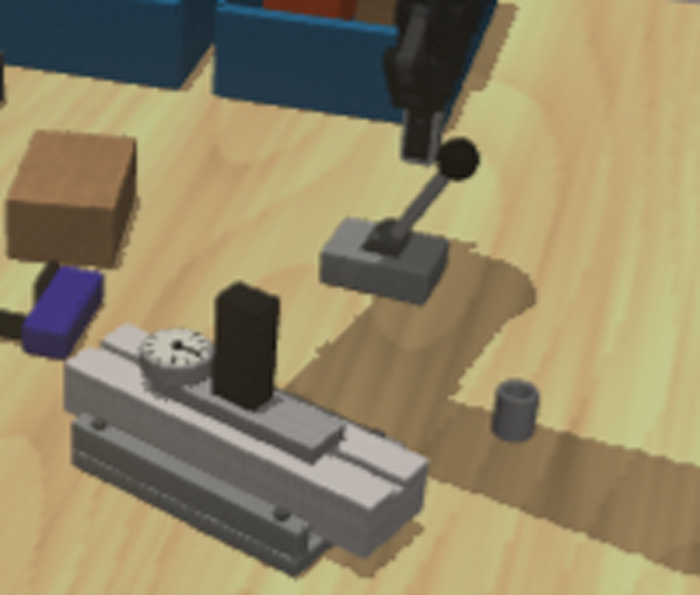

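The lever leans to the near side with its ball at (458,158). The force has risen to 3.7 N, so it is at the stop, and the gauge still stands flat. One more small push, then I'll back off.

```bash
python3 -m handwheel '[[-0.001,0,0,0,0,0,-1],[-0.002,0,0,0,0,0,-1],[-0.002,0,0,0,0,0,-1]]'; python3 -m handwheel '[[0.02,0,0,0,0,0,-1],[0.04,0,0,0,0,0,-1],[0.04,0,-0.06,0,0,0,-1],[0.04,0,-0.12,0,0,0,-1],[0.04,0,-0.12,0,0,0,-1]]'
python3 - <<'E'
from h import *
p,_=get_image("side");t,_=get_image("top")
m=np.zeros(p.shape[:2],np.uint8);m[160:195,420:445]=(p.max(2)<60)[160:195,420:445]*255
c=max(cv2.findContours(m,0,1)[0],key=cv2.contourArea);print("ball px",cv2.boundingRect(c),"expected at stop",proj("side",[[511.6-38.4*.9945,-279.2+38.4*.1045,92.2]]))
cv2.imwrite("pics/f.png",np.hstack([cv2.resize(p[130:300,280:480],(400,340)),cv2.resize(t[220:340,290:470],(400,340))]))
E
```

```text
clock: 15.9
position: [496.7, -279.1, 85.6]
ee_rot: [0.999, -0.051, 0.003, 0.001]
contact_force: [8.5, -0.6, -5.0]
gripper_width: 0.1
grasp_force: 4.0
clock: 16.52
position: [535.1, -283.8, 211.2]
ee_rot: [0.999, -0.051, 0.004, 0.002]
contact_force: [0.7, 0.1, 0.3]
gripper_width: 0.0
grasp_force: 0.0
ball px (425, 170, 12, 11) expected at stop [[430.69566508 174.71913045]]
```

View pics/f.png

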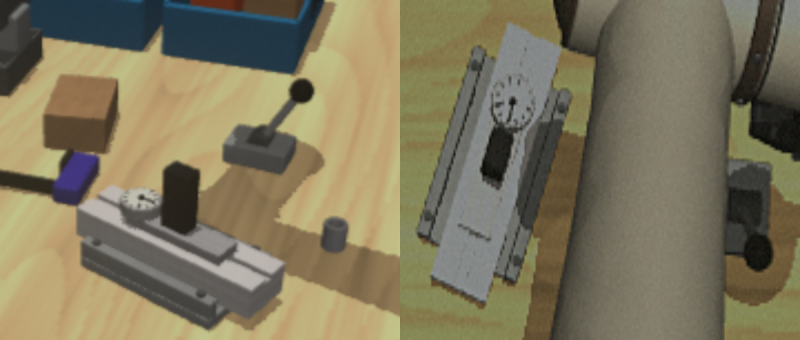

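The lever ball is within 1 px of where its near stop should be. The gauge is flat on the bar, and from above its needle points toward the handle, past the long tick, so the groove is shallow.

```bash
python3 -c "
from bench import *;print(job_done())"
```

```text
the job is handed in; nothing more can be done
None
```

The gauge is standing flat in the groove and reads about 5.5–7 mm, shallower than 10 mm, so I threw the lever fully to the near side (scrap chute) and handed the job in.

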